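Release the eccentric cam and send the photo stage home

TASK

The slide that carries the sherd into its photo position is blocked by the eccentric brass cam in front of it. With the fingertips, push the cam's red handle round until the lever rests at its stop pin, so that the cam's low point faces the slide; only then push the slide forward by its blue rear plate until it is fully home. Push lightly rather than gripping the handle or the plate, pick nothing up, leave the sherd lying in its tray and the ink bottle, brown stone and tape roll where they stand, and finish clear of everything.

Things in the scene. Friction and masses are not known exactly. Their poses are not given: they have to be found in the camera images.
- fixture: Slide fixture, bolted down: aluminium base plate 240 x 190 x 12 mm, two dark guide rails (tops at 25 mm), a grey slide and a brass cam. Origin: on the table under the slide line; x = forward, the way the slide travels (away from the robot), y = left, z up. The plate covers x -120 to +120, y -107 to +83 mm. Cam pivot at x +60, y 0; steel stop pin (10 mm thick, top at 38 mm) at x +47.5, y -56 mm.
- cam (a joint): Cam angle about its vertical pivot, rad; grows anticlockwise from above. 0 = low point faces the slide, lever at its stop pin; other limit 2.6. The steel lever (13 mm wide, 28 to 37 mm above the table) points at (value - pi/2) from the fixture's x, so right (-y) at 0; it starts at 1.3 to 2.3, swung round the far side. Stays where left; friction about 3.5 N at the handle.
- cam_handle (a point): Centre of the top of the red upright handle post on the end of the lever: post 14 mm in diameter, from 36 to 80 mm above the table, its axis 75 mm from the cam's pivot. Push it from the side, clockwise seen from above.
- cam_pivot (a point): Top of the cam's hub on its vertical pivot axis, 40 mm above the table, fixed to the fixture, axes as the fixture's. The cam is a brass disc 56 mm across, 14 to 28 mm above the table, its centre 18 mm off this axis (at cam angle 0 toward +x), so its rim is 10 mm from the pivot at the low point and 46 mm at the high point.
- slide (a joint): Travel of the slide along the fixture's x, m: 0 = fully back, 0.040 = fully home (end stop). It starts at 0 to 0.004. With the cam off its low point the steel nose of the slide runs against the cam. Friction about 2 N; it stays where it is left.
- push_plate (a point): Centre of the rear face (the side toward the robot) of the slide's blue upright push plate, 58 mm above the table. The plate is 64 mm wide, 10 mm thick, and stands from 14 to 76 mm above the table; push its rear face along the fixture's +x. Axes as the fixture's.
- tray_floor (a point): Centre of the floor of the grey tray on the slide, 20 mm above the table; pocket 49 x 75 mm with a rim 7 mm high; moves with the slide, axes as the fixture's.
- sherd: Loose buff pottery sherd 35 x 63 x 15 mm lying in the slide's tray; origin at the centre of its underside. It rides along with the slide.
- ink_bottle: Loose green ink bottle, 75 mm in diameter, 70 mm tall, a bystander left of the fixture; origin at the centre of its underside.
- pebble: Loose brown flaked stone 62 x 85 x 36 mm, a bystander right of the fixture; origin at the centre of its underside.
- tape_roll: Loose roll of tan masking tape lying flat, 96 mm in diameter, 25 mm high, a bystander ahead and left of the fixture; origin at the centre of its underside.
Not all that is in view belongs to the job. What is shaped like the sherd but pink or turquoise is not meant.

How it is judged (in metres and radians):
On the way, in this order (a step that is already met when the one before it is completed fails the run):
1. the cam stands at its low point (within 0.15 rad) while the slide is still back (less than 15 mm in) (value of joint cam below 0.15 rad and value of joint slide below 0.015 m), for 0.2 s.
2. the slide is fully home (more than 37 mm of its 40 mm) with the cam still at its low point (value of joint slide above 0.037 m and value of joint cam below 0.15 rad), for 0.2 s.
At the end, for the whole second after the job is handed in: The cam is at its low point (within 0.15 rad), the slide is home (more than 37 mm of its 40 mm travel) and at rest, the sherd lies flat and at rest in the tray (within 15 mm of its centre), and the ink bottle, brown stone and tape roll are within 20 mm of where they stood (all of step 2 and velocity of joint slide below 0.005 m/s and distance between sherd and tray_floor below 0.015 m and angle between sherd's own z axis and vertical below 0.15 rad and linear speed of sherd below 0.01 m/s and distance of each of ink_bottle, pebble, tape_roll from where it was at the start of the episode below 0.02 m); the robot touches nothing.
It fails at once if the slide is pushed more than 15 mm in while the cam is off its low point (more than 0.3 rad) (value of joint slide above 0.015 m and value of joint cam above 0.3 rad).
It fails at once if the cam handle is gripped or forced (more than 35 N from the fingers) (contact force between the fingers and cam above 35 N).
It fails at once if the slide is gripped or forced (more than 35 N from the fingers) (contact force between the fingers and slide above 35 N).
It fails at once if the sherd is lifted out of its tray (z of sherd in the frame of tray_floor above 0.012 m).
It fails at once if the ink bottle, brown stone or tape roll is moved or lifted (more than 20 mm) (distance of any of ink_bottle, pebble, tape_roll from where it was at the start of the episode above 0.02 m).
It also fails if it takes over 58 s, if anything falls off the work surface, if the arm or the gripper's body presses on something with over 40 N, if the wrist force passes 120 N, or if a joint passes its speed limit or range.

ROBOT

A 6-joint arm with a two-finger parallel gripper is mounted at the origin on a cart in front of the work surface, level with it; the furniture and walls round the work are solid. World frame = base frame: x ahead of the robot, y to its left, z up, the work surface at z = 0. Lengths are in mm, angles in rad, forces in N, time in s.
With the tool pointing down it reaches from about 325 to 775 mm from the base axis. Payload 5.5 kg.
Tool frame: the origin (TCP) lies midway between the tips of the shut fingers; the grasp point (between the pads) lies 19 mm behind it; z points along the fingers, y is the line along which they close (so a half turn about z gives the same grasp; the last joint's range is limited). The gripper opens to 85 mm and grips with 20 to 120 N. Pads are 22 mm wide; open, the fingers measure 114 mm over their backs; the gripper's body (76 mm by 85 mm) begins 54 mm behind the grasp point. The pads swing forward as they close: fully open they stand 13 mm farther back than shut.
Start: joints at [1.191, 0.091, 1.231, -0, 1.82, -0.057], TCP at [190.339, 569.023, 210.175] pointing down, gripper open.
Joint ranges: [-2.87, 2.87], [-0.86, 2.18], [0.17, 2.46], [-1.51, 4.65], [0.06, 2.69], [-2.65, 2.65]. Speed limits (rad/s): [2.57, 2.57, 3.01, 3.14, 3.14, 3.14].

INTERFACE

Orientations are given as a 3x3 rotation matrix whose columns are the frame's x, y, z axes.
In Python, from workcell import * gives the robot as it stands.
- The arm moves only by the tool arm_command, never from a script. Its argument "rows" is a list that holds one entry, the list of rows, each a list of 6 numbers: the shift along the tool's x, y, z each as a share of 0.2 m, from -1 to 1, then the turn, a rotation vector about the tool's x, y, z each as a share of pi/2 rad, from -1 to 1. A call has 1 to 20 rows; each row is the pose to reach, as a shift and turn from the pose commanded when the call began, along the tool's axes at that moment; what a row does not reach only later rows make up. A row lasts 1/12 s, in which the tool goes at most 41.7 mm and 7.16 degrees, less where a joint would pass 70% of its speed; a pose out of reach is approached as far as the arm can. A call with a number of a shift or a turn outside -1 to 1 is refused whole. A call with a gripper value outside its range is refused whole. "gripper" is the closure, from 0 (fully open) to 1 (shut), set as the call begins (left out, the last holds). The fingers move at their own pace and stop on an object; "newtons" is the grip in N (left out, the last holds). Time passes only in rows, so rows that repeat a pose let the fingers close. It gives the time, the measured TCP pose, the force, the opening and the grip force at its end, in the units of the state.
- sense(): the state, without advancing time (a new reading comes with each control period).
- capture(name): name is "scene" or "top" or "wrist"; returns a dict with "color" (400x640x3 uint8, red, green, blue), "range_z" (400x640 float32, mm along the optical axis (not along the pixel's ray), 0 where there is no reading), "fx", "fy", "cx", "cy" (pixels), "rvec" (rotation vector, rad) and "tvec" (3), from world to camera coordinates, as OpenCV has them. Camera axes: x right, y down, z forward; pixel columns grow to the right and rows downward; lengths in mm; the calibration is good to about 2 mm. The wrist camera is an equidistant fisheye: a pixel r from the principal point sees the ray r / f radians off the axis. A picture is of the moment at which its call begins.
- hand_in(): hands the job in; it is judged then, once.
Trained networks look in the newest picture that a camera, given by its name, has taken for a name from the list of things; names that differ only in an ending like _2 or _b are one class to them, and where a whole thing is asked for, a point or a joint stands for the part that bears it (a point fixed in the world has none). Each returns a list of dicts, best first, with "p" (0 to 1); they miss things now and then, are a little off and sometimes report something else, mostly with a low value. They report only what shows in the picture. A call takes as long as a camera call. They do not tell look-alikes from the thing itself.
- spot_in(label, camera): "rect" ([left, top, right, bottom] as shares, 0 to 1, of the picture: columns of its width, rows of its height, round what is visible of it).
- masks_of(label, camera): "pixels" (400x640 bool, what is visible of it) and "rect" ([left, top, right, bottom] as shares, 0 to 1, of the picture: columns of its width, rows of its height, round what is visible of it).
- mark_of(label, camera): "position" ([column, row] as shares, 0 to 1, of the picture: columns of its width, rows of its height: a listed point, or the origin of a listed thing).
The state is a dict: "time": time; "joints": joint angles; "qd": joint speeds; "effort": joint torques, N m; "eef_pos": TCP position; "eef_rot": TCP orientation; "force": force on the tool from outside, world axes, zero at the start; "torque": the same for the moment, N m; "width": finger opening in mm; "gripper_force": force on a finger pad.
Only numpy, scipy, OpenCV 4.12 (cv2) and the standard library are available. Lean on these libraries where they do the work, as an engineer would, in place of code of your own. Each camera call takes 0.05 s, during which the arm holds its last target. There are 200 camera calls.

## Working session

There is one attempt and no reset: what is moved stays moved. The work goes in short steps, Python scripts to look and compute and a tool call to move; the robot and the scene stay as the last step left them, time stands still between calls to the robot, and variables do not carry over. Pictures are saved under pics/ and viewed, at most 10 in all, crops included, and the job is handed in when it is done.

Besides the shell and the picture viewer there is one more tool, called after ">>>" as name(argument=value, ...), one argument or row to a line, values as JSON. arm_command: Moves the arm, as the interface text tells. Its arguments: {"type":"object","properties":{"rows":{"type":"array","items":{"type":"array","items":{"type":"array","items":{"type":"number","minimum":-1,"maximum":1}}}},"gripper":{"type":"number"},"newtons":{"type":"number"}},"required":["rows"]}

```bash
mkdir -p pics; cat > h.py <<'E'
from workcell import *
import numpy as np, cv2
def ray_z(c,uv,z):
    R=cv2.Rodrigues(np.array(c["rvec"],float))[0];t=np.array(c["tvec"],float).ravel()
    d=R.T@np.array([(uv[0]-c["cx"])/c["fx"],(uv[1]-c["cy"])/c["fy"],1]);o=-R.T@t
    return o+d*(z-o[2])/d[2]
def cloud(c):
    R=cv2.Rodrigues(np.array(c["rvec"],float))[0];t=np.array(c["tvec"],float).ravel()
    v,u=np.mgrid[:400,:640];z=c["range_z"]
    p=np.stack([(u-c["cx"])/c["fx"]*z,(v-c["cy"])/c["fy"]*z,z],-1)
    return (p-t)@R
E
python3 - <<'E'
from h import *
s=sense();print(s["eef_rot"],s["time"])
H=dict(fixture=0,cam_handle=80,cam_pivot=40,push_plate=58,tray_floor=20,sherd=20,ink_bottle=0,pebble=0,tape_roll=0)
for n in("top","scene"):
    c=capture(n);cv2.imwrite(f"pics/{n}0.png",c["color"][:,:,::-1])
    for k,z in H.items():
        for m in mark_of(k,n)[:2]:
            uv=np.array(m["position"])*[640,400];print(n,k,round(m["p"],2),uv.round(),ray_z(c,uv,z).round(1))
E
```

```text
[[-9.48357602e-01  3.17202285e-01 -7.54410531e-04]
 [ 3.17203156e-01  9.48355806e-01 -1.85036202e-03]
 [ 1.28510546e-04 -1.99410629e-03 -9.99998004e-01]] 0.0
top fixture 0.95 [313. 203.] [517.5  74.9   0. ]
top cam_handle 0.88 [306. 137.] [656.   91.1  80. ]
top cam_pivot 0.75 [307. 173.] [582.9  87.8  40. ]
top push_plate 0.86 [324. 233.] [446.7  50.   58. ]
top tray_floor 0.7 [317. 217.] [483.   65.3  20. ]
top sherd 0.82 [433. 250.] [ 411.3 -198.4   20. ]
top sherd 0.8 [319. 214.] [490.6  59.6  20. ]
top ink_bottle 0.86 [241. 221.] [474.  241.2   0. ]
top pebble 0.6 [396. 183.] [ 565.3 -118.5    0. ]
top pebble 0.4 [326. 231.] [451.6  43.7   0. ]
top tape_roll 0.83 [235. 170.] [594.  259.8   0. ]
scene fixture 0.62 [318. 226.] [520.6  65.7   0. ]
scene cam_handle 0.92 [347. 172.] [647.7  87.2  80. ]
scene cam_pivot 0.63 [325. 192.] [587.4 106.9  40. ]
scene push_plate 0.98 [300. 228.] [450.1  52.   58. ]
scene push_plate 0.36 [308. 229.] [458.2  36.1  58. ]
scene tray_floor 0.74 [308. 227.] [487.1  66.   20. ]
scene sherd 0.86 [378. 324.] [ 399.3 -206.5   20. ]
scene sherd 0.55 [309. 230.] [483.3  59.3  20. ]
scene ink_bottle 0.56 [254. 198.] [479.4 253.4   0. ]
scene ink_bottle 0.26 [299. 228.] [483.4  93.4   0. ]
scene pebble 0.98 [393. 250.] [ 580.  -110.6    0. ]
scene tape_roll 0.81 [289. 175.] [604.5 257.8   0. ]
```

View pics/top0.png

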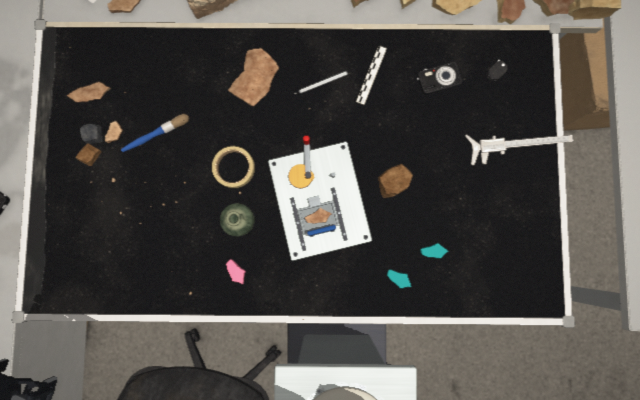

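View pics/scene0.png

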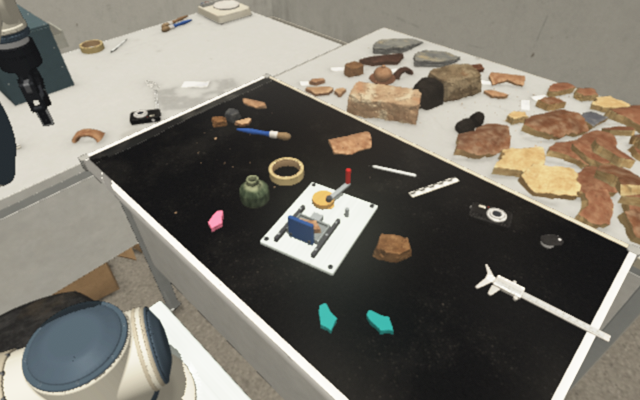

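The top view shows the plate turned by about 15°, with corners near (269,160), (346,142), (372,240) and (292,260). The red handle is at (306,138), the pivot near (307,173), the stop pin at (333,175) and the blue plate at (321,231). Next I fit the plate and handle more precisely.

```bash
python3 - <<'E'
from h import *
c=capture("top");im=c["color"].astype(int);P=cloud(c)
roi=np.zeros((400,640),bool);roi[135:270,262:380]=1
w=(im.min(2)>150)&roi
n,l,st,_=cv2.connectedComponentsWithStats(w.astype(np.uint8));k=1+np.argmax(st[1:,4]);vs,us=np.where(l==k)
pts=np.array([ray_z(c,(u,v),12)[:2] for u,v in zip(us,vs)],np.float32)
r=cv2.minAreaRect(pts);print(r,cv2.boxPoints(r).round(1), 'depth z',np.median(P[vs,us,2]))
b=cv2.boxPoints(r)
# axes: long side is x
e=[b[1]-b[0],b[2]-b[1]];x=max(e,key=np.linalg.norm);x=x/np.linalg.norm(x);x=x if x[0]>0 else -x
yaw=np.arctan2(x[1],x[0]);y=np.array([-x[1],x[0]]);ctr=np.array(r[0]);O=ctr+12*y
print('yaw',yaw,'O',O,'pivot',O+60*x,'pin',O+47.5*x-56*y,'plate0',O-80*x)
def fx(p):return np.array([(p[:2]-O)@x,(p[:2]-O)@y]).round(1)
red=(im[...,0]>150)&(im[...,1]<80)&(im[...,2]<80)&roi
v,u=np.where(red);p=P[red];print('red',len(v),u.mean(),v.mean(),[fx(q) for q in p],p.round()); h=ray_z(c,(u.mean(),v.mean()),75);print(h,fx(h))
d=fx(h)-[60,0];print('r',np.linalg.norm(d),'cam',np.arctan2(d[1],d[0])+np.pi/2)
blue=(im[...,2]>90)&(im[...,0]<60)&roi
v,u=np.where(blue);q=P[blue];top=q[q[:,2]>65]
f=np.array([fx(a) for a in top]);print('blue',len(q),len(top),f.min(0),f.max(0),np.median(f,0),np.median(top,0))
for k in("ink_bottle","pebble","tape_roll"):
    m=masks_of(k,"top")[0]["pixels"];print(k,np.array([fx(a) for a in P[m]]).min(0),np.array([fx(a) for a in P[m]]).max(0),P[m][:,2].max())
c=capture("scene");P=cloud(c)
for k in("cam_handle","push_plate","cam_pivot"):
    m=mark_of(k,"scene")[0];uv=np.array(m["position"])*[640,400];print(k,fx(ray_z(c,uv,dict(cam_handle=80,push_plate=58,cam_pivot=40)[k])))
im=c["color"].astype(int);blue=(im[...,2]>80)&(im[...,0]<60)&(im[...,1]<90);blue[:200]=0;blue[250:]=0;blue[:,:280]=0;blue[:,330:]=0
f=np.array([list(fx(a))+[a[2]] for a in P[blue]]);print(len(f),np.percentile(f,[5,50,95],axis=0).round(1))
E
```

```text
((530.2727661132812, 62.22496032714844), (251.63523864746094, 189.73129272460938), 14.095784187316895) [[385.1 123.6]
 [431.3 -60.4]
 [675.4   0.9]
 [629.2 184.9]] depth z 11.305960757276099
yaw 0.24601796 O [527.35024095  73.86363983] pivot [585.54363847  88.47626495] pin [587.05846238  31.11813354] plate0 [449.75904679  54.3801384 ]
red 25 305.8 138.08 [array([132.8, -11.8]), array([130.8, -13.8]), array([131.3, -16. ]), array([131. , -18.2]), array([130.2, -11.2]), array([130.1, -13.4]), array([128.2, -15.4]), array([128.8, -17.6]), array([128.1, -19.8]), array([127.9,  -8.5]), array([128.1, -10.7]), array([127.1, -12.8]), array([126.6, -14.9]), array([125.5, -17. ]), array([126.5, -19.3]), array([126. , -10.2]), array([125.4, -12.3]), array([124.6, -14.4]), array([124.5, -16.6]), array([123.6, -18.7]), array([123.7,  -9.6]), array([122.9, -11.8]), array([122.6, -13.9]), array([121.1, -16. ]), array([122.7, -18.3])] [[659.  95.  77.]
 [658.  92.  83.]
 [659.  90.  79.]
 [659.  88.  78.]
 [656.  95.  78.]
 [657.  93.  76.]
 [655.  90.  82.]
 [657.  88.  78.]
 [656.  86.  78.]
 [653.  97.  81.]
 [654.  95.  78.]
 [654.  92.  80.]
 [654.  90.  80.]
 [653.  88.  82.]
 [655.  86.  76.]
 [652.  95.  78.]
 [652.  92.  78.]
 [652.  90.  79.]
 [652.  88.  77.]
 [652.  86.  79.]
 [650.  95.  78.]
 [649.  92.  79.]
 [650.  90.  78.]
 [649.  88.  83.]
 [651.  86.  74.]]
[654.75113926  90.83842744  75.        ] [127.7 -14.6]
r 69.25640764579116 cam 1.3583919818182095
blue 118 117 [-82.2 -28.6] [-72.2  29.6] [-77.2   1.3] [451.87773281  55.7212227   75.08519429]
ink_bottle [-120.1    6.9] [ 29.6 217.5] 1125.80194227577
pebble [ -37.2 -237. ] [  31.  -154.8] 41.20457935071439
tape_roll [-120.1    6.9] [170.7 216.1] 1125.80194227577
cam_handle [130.3 -12.7]
push_plate [-74.9   3.6]
cam_pivot [61.7 12.9]
350 [[-81.3 -26.7  23. ]
 [-79.6   0.7  47.4]
 [-78.   26.6  70.1]]
```

```bash
cat >> h.py <<'E'
yaw=0.246;O=np.array([522.0,72.5]);ex=np.array([np.cos(yaw),np.sin(yaw)]);ey=np.array([-ex[1],ex[0]])
W=lambda a,b,z:np.array([*(O+a*ex+b*ey),z])
def share(p,s=None):  # world target -> tool shares
    s=s or sense();return (np.array(s["eef_rot"]).T@(np.array(p)-s["eef_pos"])/200).round(3)
def toolpose(cam,nang,off):  # TCP xy fixture for post at cam, push dir nang
    a=cam-np.pi/2;n=np.array([np.cos(nang),np.sin(nang)])
    return np.array([60+75*np.cos(a),75*np.sin(a)])-n*off
E
python3 - <<'E'
from h import *
f=toolpose(1.374,np.radians(-122.6),21.5+22);t=W(*f,150);print(f,t,share(t),share(t)/2)
E
```

```text
[156.98888057  21.9820415 ] [668.90941173 132.051184   150.        ] [-2.962 -1.313  0.301] [-1.481  -0.6565  0.1505]
```

>>> arm_command(
  rows=[
    [[-0.33,-0.15,0,0,0,0],[-0.66,-0.3,0,0,0,0],[-0.99,-0.44,0,0,0,0],[-0.99,-0.44,0,0,0,0],[-0.99,-0.44,0,0,0,0],[-0.99,-0.44,0,0,0,0],[-0.99,-0.44,0,0,0,0],[-0.99,-0.44,0,0,0,0]],
  ],
  gripper=1,
  newtons=20,
)

```text
time: 2.07
eef_pos: [350.2, 422.8, 210.3]
eef_rot: [[-0.948, 0.318, -0.0], [0.318, 0.948, 0.001], [0.001, 0.0, -1.0]]
force: [-0.6, 0.5, -0.1]
width: 0.0
gripper_force: 0.0
```

>>> arm_command(
  rows=[
    [[-0.99,-0.44,0,0,0,0],[-0.99,-0.44,0,0,0,0],[-0.99,-0.44,0,0,0,0],[-0.99,-0.44,0,0,0,0],[-0.99,-0.44,0,0,0,0],[-0.99,-0.44,0,0,0,0],[-0.99,-0.44,0,0,0,0],[-0.99,-0.44,0,0,0,0]],
  ],
)

```text
time: 2.73
eef_pos: [509.2, 278.0, 209.9]
eef_rot: [[-0.949, 0.316, -0.001], [0.316, 0.949, 0.001], [0.001, 0.0, -1.0]]
force: [-0.2, 0.7, 0.4]
width: -0.2
gripper_force: 0.0
```

>>> arm_command(
  rows=[
    [[-0.98,-0.43,0.3,0,0,0],[-0.98,-0.43,0.3,0,0,0],[-0.98,-0.43,0.3,0,0,0],[-0.98,-0.43,0.3,0,0,0],[-0.98,-0.43,0.3,0,0,0],[-0.98,-0.43,0.3,0,0,0],[-0.98,-0.43,0.3,0,0,0],[-0.98,-0.43,0.3,0,0,0],[-0.98,-0.43,0.3,0,0,0],[-0.98,-0.43,0.3,0,0,0]],
  ],
)

```text
time: 3.57
eef_pos: [667.9, 135.3, 151.7]
eef_rot: [[-0.949, 0.314, 0.002], [0.314, 0.949, 0.001], [-0.001, 0.001, -1.0]]
force: [0.0, 0.1, -0.4]
width: -0.1
gripper_force: 0.0
```

```bash
python3 - <<'E'
from h import *
s=sense();print(s["time"],s["eef_pos"],s["eef_rot"],s["width"],s["force"],s["joints"])
f=toolpose(1.374,np.radians(-122.6),21.5+22);print(share(W(*f,48)))
c=capture("wrist");cv2.imwrite("pics/w1.png",c["color"][:,:,::-1])
E
```

```text
3.5667 [667.88803275 135.29884137 151.72648841] [[-9.49277605e-01  3.14434911e-01  1.64780006e-03]
 [ 3.14436504e-01  9.49278161e-01  8.11560820e-04]
 [-1.30903756e-03  1.28852500e-03 -9.99998313e-01]] -0.14375438612711236 [ 0.01959939  0.07565151 -0.43008203] [ 1.49662347e-01  3.08465253e-01  1.08822556e+00  5.65168556e-04
  1.74315143e+00 -1.10117413e+00]
[-0.009 -0.014  0.519]
```

View pics/w1.png

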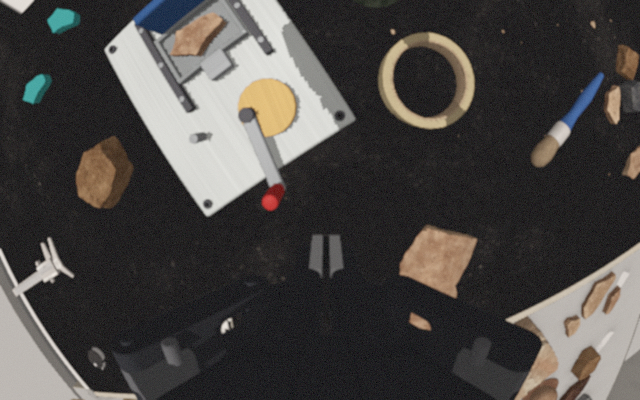

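>>> arm_command(
  rows=[
    [[-0.01,-0.01,0.2,0,0,0],[-0.01,-0.01,0.35,0,0,0],[-0.01,-0.01,0.45,0,0,0],[-0.01,-0.01,0.52,0,0,0],[-0.01,-0.01,0.52,0,0,0],[-0.01,-0.01,0.52,0,0,0]],
  ],
)

```text
time: 4.12
eef_pos: [669.6, 130.9, 46.7]
eef_rot: [[-0.949, 0.316, -0.0], [0.316, 0.949, 0.0], [0.0, 0.0, -1.0]]
force: [0.1, 0.4, 0.4]
width: -0.0
gripper_force: 0.0
```

```bash
python3 - <<'E'
from h import *
s=sense();print(s["eef_pos"],s["force"])
for i in range(0,15):
    k=i/14;cam=1.374-k*1.374;n=-122.6-k*57.4
    f=toolpose(cam,np.radians(n),21.5);print(i,round(cam,2),f.round(),share(W(*f,48),s),round(k*57.4/90,3))
E
```

```text
[669.61709515 130.89020884  46.65450611] [0.09271559 0.44843931 0.41983323]
0 1.37 [145.   3.] [ 0.005 -0.106 -0.007] 0.0
1 1.28 [145.  -5.] [-0.014 -0.141 -0.007] 0.046
2 1.18 [143. -12.] [-0.03  -0.177 -0.007] 0.091
3 1.08 [141. -20.] [-0.042 -0.215 -0.007] 0.137
4 0.98 [139. -28.] [-0.05  -0.254 -0.007] 0.182
5 0.88 [135. -35.] [-0.055 -0.293 -0.007] 0.228
6 0.79 [131. -41.] [-0.056 -0.332 -0.007] 0.273
7 0.69 [126. -48.] [-0.053 -0.371 -0.007] 0.319
8 0.59 [121. -53.] [-0.047 -0.41  -0.007] 0.364
9 0.49 [115. -59.] [-0.037 -0.447 -0.007] 0.41
10 0.39 [109. -63.] [-0.023 -0.483 -0.007] 0.456
11 0.29 [103. -67.] [-0.006 -0.517 -0.007] 0.501
12 0.2 [ 96. -70.] [ 0.014 -0.55  -0.007] 0.547
13 0.1 [ 89. -73.] [ 0.037 -0.58  -0.007] 0.592
14 0.0 [ 82. -75.] [ 0.063 -0.607 -0.007] 0.638
```

>>> arm_command(
  rows=[
    [[0.005,-0.03,0,0,0,0],[0.005,-0.07,0,0,0,0],[0.005,-0.106,0,0,0,0],[-0.005,-0.123,0,0,0,0.023],[-0.014,-0.141,0,0,0,0.046],[-0.022,-0.159,0,0,0,0.07],[-0.03,-0.177,0,0,0,0.091],[-0.036,-0.196,0,0,0,0.114],[-0.042,-0.215,0,0,0,0.137],[-0.046,-0.235,0,0,0,0.16],[-0.05,-0.254,0,0,0,0.182],[-0.053,-0.274,0,0,0,0.205],[-0.055,-0.293,0,0,0,0.228],[-0.056,-0.313,0,0,0,0.25],[-0.056,-0.332,0,0,0,0.273],[-0.053,-0.371,0,0,0,0.319],[-0.053,-0.371,0,0,0,0.319]],
  ],
)

```text
time: 5.53
eef_pos: [657.4, 55.3, 48.4]
eef_rot: [[-0.677, 0.736, 0.004], [0.736, 0.677, 0.0], [-0.003, 0.003, -1.0]]
force: [1.5, 1.1, 2.0]
width: -0.3
gripper_force: 1.3
```

```bash
cat > look.py <<'E'
from h import *
import sys
s=sense();print(s["time"],s["eef_pos"].round(1) if hasattr(s["eef_pos"],'round') else s["eef_pos"],s["force"])
c=capture("top");im=c["color"].astype(int);P=cloud(c)
cv2.imwrite(f"pics/{sys.argv[1]}.png",cv2.resize(c["color"][110:290,230:430,::-1],None,fx=3.5,fy=3.5))
c2=capture("scene");cv2.imwrite(f"pics/{sys.argv[1]}s.png",cv2.resize(c2["color"][150:300,230:430,::-1],None,fx=4,fy=4))
for n,cc in(("top",c),("scene",c2)):
    im=cc["color"].astype(int);r=(im[...,0]>120)&(im[...,1]<60)&(im[...,2]<60);r[:120]=0;r[280:]=0;r[:,:260]=0;r[:,400:]=0
    p=cloud(cc)[r]
    if len(p):
        q=np.median(p,0)[:2]-O;d=np.array([q@ex-60,q@ey]);print(n,len(p),'handle fixture',d+[60,0],'r',np.hypot(*d),'cam',np.arctan2(d[1],d[0])+np.pi/2)
    b=(im[...,2]>80)&(im[...,0]<60)&(im[...,1]<90);b[:200]=0;b[250:]=0;b[:,:280]=0;b[:,:]&=np.arange(640)<350
    p=cloud(cc)[b]
    if len(p):
        q=p[:,:2]-O;print(n,'blue x',np.percentile(q@ex,[5,50,95]).round(1))
E
python3 look.py a1
```

```text
5.5333 [657.4  55.3  48.4] [1.48010524 1.07627187 2.01834468]
scene 55 handle fixture [103.87847079 -58.9422164 ] r 73.48132465322132 cam 0.6399280408374824
scene blue x [-75.6 -74.  -72.2]
```

View pics/a1s.png

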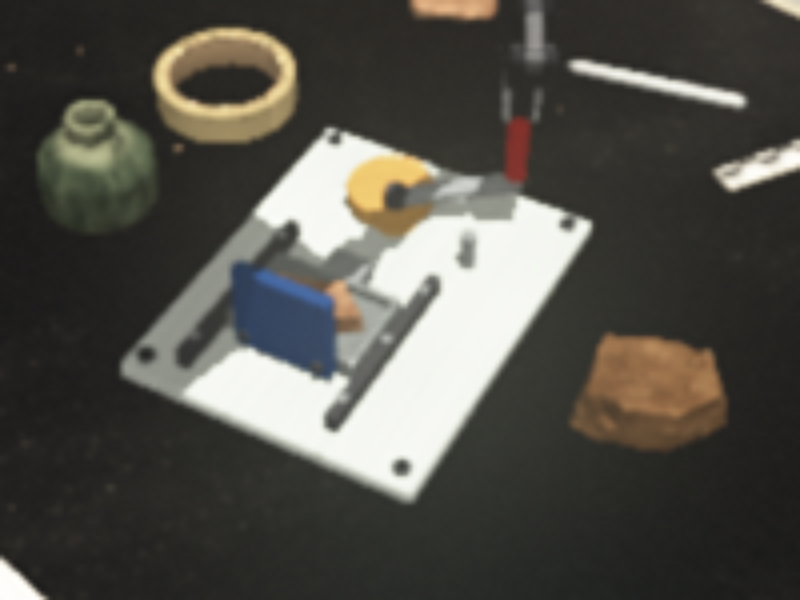

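The scene crop shows the red handle at (518,150), being pushed by the fingers behind it. Its measured cam angle is about 0.64, against the planned 0.69, and the force is low. I continue to the stop.

```bash
python3 - <<'E'
from h import *
s=sense();R=np.array(s["eef_rot"]);n0=np.degrees(np.arctan2(-R[1,1],-R[0,1])-yaw);print(n0)
for i in range(0,15):
    k=i/14;cam=0.69-k*.71;n=n0-k*(180+n0)
    f=toolpose(cam,np.radians(n),21.5);print(i,round(cam,2),f.round(),share(W(*f,48),s),round(k*(180+n0)/90,3))
E
```

```text
-151.23909016610122
0 0.69 [127. -47.] [ 0.008  0.002 -0.001] 0.0
1 0.64 [124. -51.] [ 0.001 -0.017 -0.001] 0.023
2 0.59 [121. -53.] [-0.005 -0.036 -0.001] 0.046
3 0.54 [118. -56.] [-0.01  -0.056 -0.001] 0.068
4 0.49 [115. -59.] [-0.014 -0.075 -0.001] 0.091
5 0.44 [112. -61.] [-0.017 -0.095 -0.001] 0.114
6 0.39 [109. -63.] [-0.019 -0.114 -0.001] 0.137
7 0.33 [105. -65.] [-0.02  -0.134 -0.001] 0.16
8 0.28 [102. -67.] [-0.02  -0.154 -0.001] 0.183
9 0.23 [ 99. -69.] [-0.019 -0.173 -0.001] 0.205
10 0.18 [ 95. -71.] [-0.017 -0.193 -0.001] 0.228
11 0.13 [ 91. -72.] [-0.014 -0.212 -0.001] 0.251
12 0.08 [ 88. -73.] [-0.01  -0.231 -0.001] 0.274
13 0.03 [ 84. -74.] [-0.006 -0.25  -0.001] 0.297
14 -0.02 [ 80. -75.] [-0.    -0.269 -0.001] 0.32
```

>>> arm_command(
  rows=[
    [[0,-0.017,0,0,0,0.023],[-0.005,-0.036,0,0,0,0.046],[-0.01,-0.056,0,0,0,0.068],[-0.014,-0.075,0,0,0,0.091],[-0.017,-0.095,0,0,0,0.114],[-0.019,-0.114,0,0,0,0.137],[-0.02,-0.134,0,0,0,0.16],[-0.02,-0.154,0,0,0,0.183],[-0.019,-0.173,0,0,0,0.205],[-0.017,-0.193,0,0,0,0.228],[-0.015,-0.203,0,0,0,0.24],[-0.014,-0.212,0,0,0,0.251],[-0.012,-0.222,0,0,0,0.263],[-0.012,-0.222,0,0,0,0.263],[-0.012,-0.222,0,0,0,0.263]],
  ],
)

```text
time: 6.88
eef_pos: [625.5, 24.7, 46.4]
eef_rot: [[-0.328, 0.945, 0.0], [0.945, 0.328, 0.0], [0.0, 0.0, -1.0]]
force: [4.3, -0.3, 2.2]
width: -0.1
gripper_force: 1.6
```

```bash
python3 look.py a2; python3 -c "
from h import *
s=sense();print(share(W(*toolpose(0,-np.pi,21.5),48),s),s['eef_rot'])"
```

```text
6.8833 [625.5  24.7  46.4] [ 4.31283463 -0.27178145  2.16610137]
scene 58 handle fixture [ 63.74747575 -75.8688596 ] r 75.9613548589973 cam 0.0493540110173456
scene blue x [-75.4 -73.9 -71.3]
[-0.014 -0.038 -0.009] [[-3.28335112e-01  9.44561302e-01  1.02452709e-05]
 [ 9.44561276e-01  3.28335101e-01  2.38291256e-04]
 [ 2.21716817e-04  8.79166724e-05 -9.99999972e-01]]
```

View pics/a2s.png

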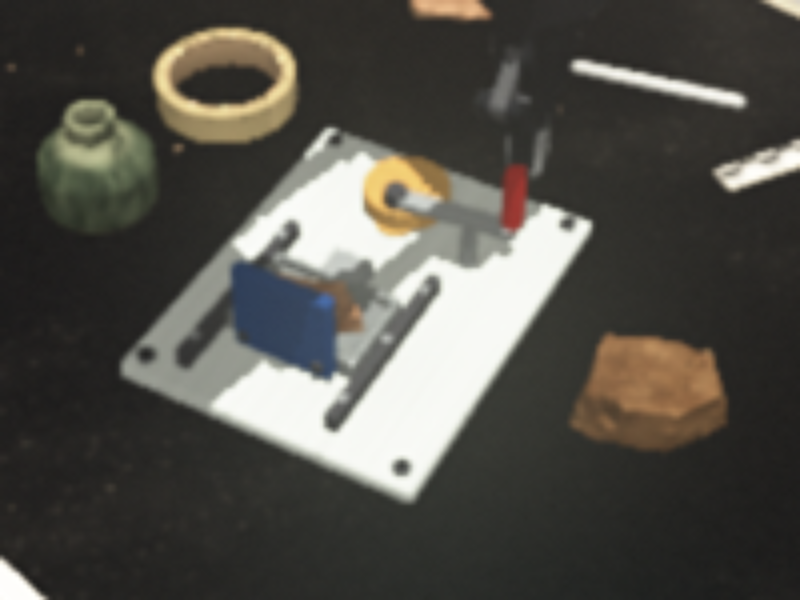

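The handle, at (514,197), is nearly at the stop pin, with the cam at about 0.05. I creep on and watch the force.

>>> arm_command(
  rows=[
    [[0.001,-0.005,0,0,0,0],[0.002,-0.01,0,0,0,0],[0.002,-0.01,0,0,0,0]],
  ],
)

```text
time: 7.23
eef_pos: [623.3, 24.2, 46.1]
eef_rot: [[-0.328, 0.945, -0.0], [0.945, 0.328, -0.0], [-0.0, -0.0, -1.0]]
force: [3.4, -1.6, 2.7]
width: -0.1
gripper_force: 1.7
```

>>> arm_command(
  rows=[
    [[0.001,-0.005,0,0,0,0],[0.001,-0.008,0,0,0,0],[0.001,-0.008,0,0,0,0]],
  ],
)

```text
time: 7.48
eef_pos: [621.7, 23.8, 46.1]
eef_rot: [[-0.328, 0.945, -0.0], [0.945, 0.328, -0.0], [-0.0, -0.0, -1.0]]
force: [3.8, -1.4, 1.8]
width: 0.4
gripper_force: 1.6
```

>>> arm_command(
  rows=[
    [[0.001,-0.005,0,0,0,0],[0.001,-0.008,0,0,0,0],[0.001,-0.008,0,0,0,0]],
  ],
)

```text
time: 7.73
eef_pos: [620.1, 23.5, 46.1]
eef_rot: [[-0.327, 0.945, -0.0], [0.945, 0.327, -0.0], [-0.0, -0.0, -1.0]]
force: [3.9, -0.3, 0.9]
width: 0.0
gripper_force: 1.6
```

```bash
python3 look.py a3
```

```text
7.7333 [620.1  23.5  46.1] [ 3.92580116 -0.31790056  0.93218774]
scene 54 handle fixture [ 59.05804831 -76.30307975] r 76.30889366784554 cam -0.012344244093449586
scene blue x [-75.7 -73.9 -72. ]
```

>>> arm_command(
  rows=[
    [[0.001,-0.006,0,0,0,0],[0.001,-0.006,0,0,0,0],[0.001,-0.006,0,0,0,0]],
  ],
)

```text
time: 8.08
eef_pos: [618.9, 23.4, 46.0]
eef_rot: [[-0.328, 0.945, -0.0], [0.945, 0.328, 0.0], [0.0, -0.0, -1.0]]
force: [3.9, -1.1, 1.6]
width: -0.0
gripper_force: 1.5
```

>>> arm_command(
  rows=[
    [[0.001,-0.006,0,0,0,0],[0.001,-0.006,0,0,0,0],[0.001,-0.006,0,0,0,0]],
  ],
)

```text
time: 8.33
eef_pos: [617.8, 23.1, 46.1]
eef_rot: [[-0.328, 0.945, -0.0], [0.945, 0.328, -0.0], [-0.0, -0.0, -1.0]]
force: [4.3, 0.0, -0.3]
width: 0.3
gripper_force: 1.5
```

>>> arm_command(
  rows=[
    [[0.001,-0.006,0,0,0,0],[0.001,-0.006,0,0,0,0],[0.001,-0.006,0,0,0,0]],
  ],
)

```text
time: 8.58
eef_pos: [617.3, 23.0, 46.2]
eef_rot: [[-0.328, 0.945, 0.002], [0.945, 0.328, 0.0], [-0.0, 0.002, -1.0]]
force: [6.3, -1.3, 0.4]
width: -0.1
gripper_force: 2.9
```

```bash
python3 look.py a4
```

```text
8.5833 [617.3  23.   46.2] [ 6.29835652 -1.3050143   0.4055229 ]
scene 61 handle fixture [ 56.12918878 -76.62203672] r 76.71974772475481 cam -0.0504753401254745
scene blue x [-75.7 -73.8 -71.5]
```

View pics/a4s.png

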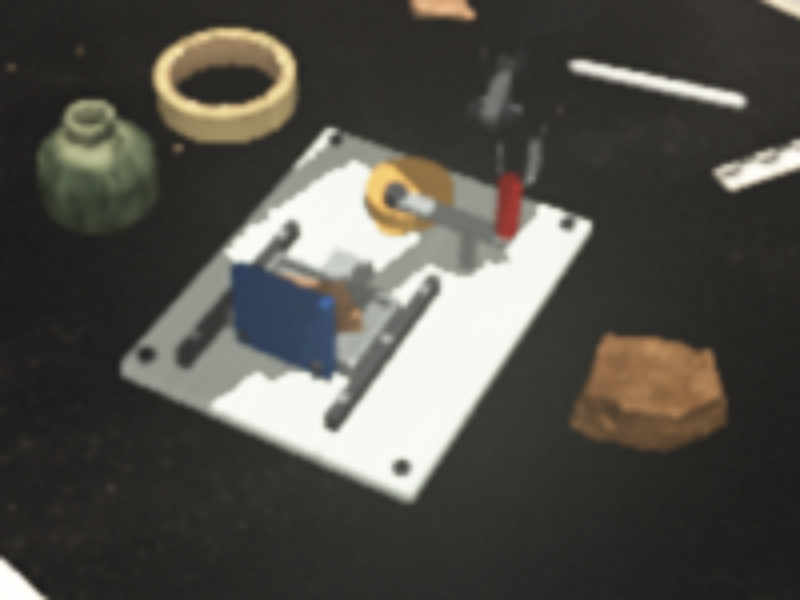

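The handle has stalled at (510,205) and the force is rising, so the lever is at its stop. I back off, rise and cross over to behind the blue plate.

>>> arm_command(
  rows=[
    [[0,0.06,0,0,0,0],[0,0.14,0,0,0,0],[0,0.15,-0.1,0,0,0],[0,0.15,-0.3,0,0,0],[0,0.15,-0.5,0,0,0],[0,0.15,-0.6,0,0,0],[0,0.15,-0.6,0,0,0],[0,0.15,-0.6,0,0,0]],
  ],
)

```text
time: 9.35
eef_pos: [645.0, 33.2, 167.7]
eef_rot: [[-0.328, 0.945, 0.001], [0.945, 0.328, 0.0], [-0.0, 0.001, -1.0]]
force: [-0.5, 0.4, 0.1]
width: -0.2
gripper_force: 0.0
```

```bash
python3 look.py a5; python3 -c "
from h import *
s=sense();t=W(-112,0,165);print(t,share(t,s),np.degrees(np.arctan2(s['eef_rot'][1][1],s['eef_rot'][0][1])-yaw))"
```

```text
9.35 [645.   33.2 167.7] [-0.47761795  0.39515929  0.09611668]
top 12 handle fixture [ 55.43801464 -70.94446681] r 71.09099156079463 cam -0.06421519891134331
scene 41 handle fixture [ 56.12083127 -77.03681711] r 77.13442253928307 cam -0.050312242678032026
scene blue x [-75.8 -74.  -72.1]
[413.37184023  45.22504984 165.        ] [ 0.435 -1.069 -0.   ] 5.03933864463735
```

>>> arm_command(
  rows=[
    [[0.1,-0.2,0,0,0,0.02],[0.16,-0.4,0,0,0,0.04],[0.25,-0.6,0,0,0,0.056],[0.33,-0.8,0,0,0,0.056],[0.4,-0.98,0,0,0,0.056],[0.4,-0.98,0,0,0,0.056],[0.4,-0.98,0,0,0,0.056],[0.4,-0.98,0,0,0,0.056],[0.4,-0.98,0,0,0,0.056]],
  ],
)

```text
time: 10.2
eef_pos: [434.2, 44.2, 165.3]
eef_rot: [[-0.243, 0.97, -0.002], [0.97, 0.243, -0.0], [0.0, -0.002, -1.0]]
force: [-0.3, -0.2, 0.1]
width: -0.1
gripper_force: 0.0
```

```bash
python3 -c "
from h import *
s=sense();t=W(-112,0,56);print(s['eef_pos'],share(t,s),s['joints'],np.degrees(np.arctan2(s['eef_rot'][1][1],s['eef_rot'][0][1])-yaw))"
```

```text
[434.18762307  44.15419555 165.26274126] [ 0.03  -0.099  0.546] [ 2.33753342e-02 -3.58664663e-01  1.72066407e+00 -1.75892301e-05
  1.78114944e+00 -2.22367788e-01] -0.014913463452951194
```

Next: go down behind the plate, then advance 20 mm to just short of contact.

>>> arm_command(
  rows=[
    [[0.03,-0.1,0,0,0,0],[0.03,-0.1,0,0,0,0],[0.03,-0.1,0.2,0,0,0],[0.03,-0.1,0.4,0,0,0],[0.03,-0.1,0.54,0,0,0],[0.03,-0.1,0.54,0,0,0],[0.03,-0.1,0.54,0,0,0]],
  ],
)

```text
time: 10.78
eef_pos: [412.3, 45.0, 56.9]
eef_rot: [[-0.243, 0.97, -0.004], [0.97, 0.243, -0.0], [0.001, -0.004, -1.0]]
force: [0.6, -0.1, 1.1]
width: 0.2
gripper_force: 0.0
```

>>> arm_command(
  rows=[
    [[0,0.03,0,0,0,0],[0,0.06,0,0,0,0],[0,0.08,0,0,0,0],[0,0.1,0,0,0,0],[0,0.12,0,0,0,0],[0,0.135,0,0,0,0],[0,0.15,0,0,0,0],[0,0.15,0,0,0,0]],
  ],
)

```text
time: 11.45
eef_pos: [442.3, 52.6, 58.2]
eef_rot: [[-0.243, 0.97, 0.0], [0.97, 0.243, -0.0], [-0.0, 0.0, -1.0]]
force: [0.5, -1.1, 0.5]
width: 0.0
gripper_force: 0.0
```

```bash
python3 look.py a6; python3 -c "
from h import *
s=sense();q=np.array(s['eef_pos'])[:2]-O;print(q@ex,q@ey)"
```

```text
11.45 [442.3  52.6  58.2] [ 0.53977268 -1.14009444  0.46650818]
top 11 handle fixture [ 56.32685663 -73.20626954] r 73.29836206684722 cam -0.05013321391869807
scene 32 handle fixture [ 55.64977783 -76.95303038] r 77.07589322857822 cam -0.05647077120432087
scene blue x [-75.6 -74.1 -72.3]
-82.64666738898434 0.1194727909308685
```

View pics/a6s.png

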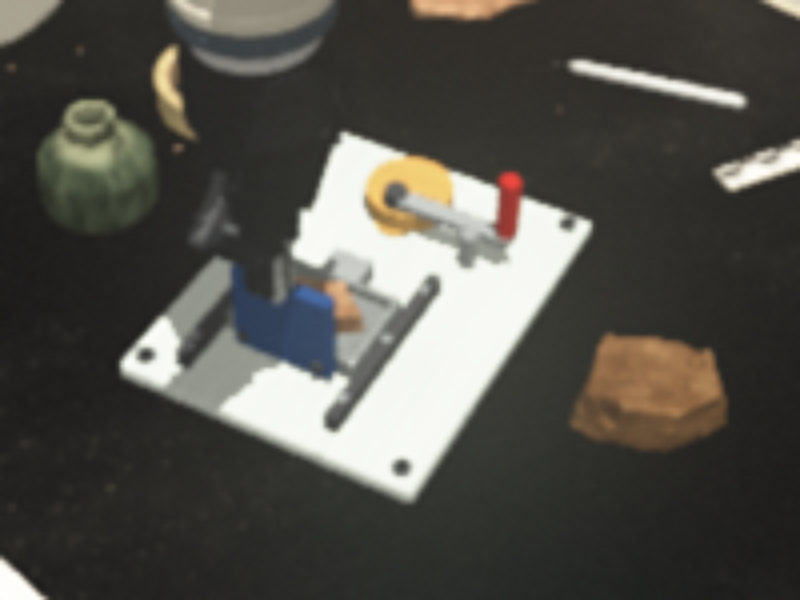

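The fingers stand just behind the blue plate, at (270,270), and are not touching it yet. The lever rests at the pin. Now a slow push along the tool's +y.

>>> arm_command(
  rows=[
    [[0,0.01,0,0,0,0],[0,0.02,0,0,0,0],[0,0.03,0,0,0,0],[0,0.04,0,0,0,0],[0,0.05,0,0,0,0],[0,0.06,0,0,0,0],[0,0.07,0,0,0,0],[0,0.08,0,0,0,0],[0,0.09,0,0,0,0],[0,0.1,0,0,0,0],[0,0.1,0,0,0,0]],
  ],
)

```text
time: 12.47
eef_pos: [461.6, 57.4, 58.1]
eef_rot: [[-0.243, 0.97, -0.0], [0.97, 0.243, 0.0], [0.0, 0.0, -1.0]]
force: [0.3, -0.1, 0.3]
width: 0.1
gripper_force: 0.0
```

```bash
python3 look.py a7
```

```text
12.4667 [461.6  57.4  58.1] [ 0.25254653 -0.08388509  0.29013443]
top 13 handle fixture [ 55.89046382 -73.13460394] r 73.24997325400166 cam -0.056132376184656385
scene 36 handle fixture [ 56.31771962 -76.80881442] r 76.89702960522483 cam -0.04790417960441529
scene blue x [-75.7 -74.  -71.8]
```

View pics/a7s.png

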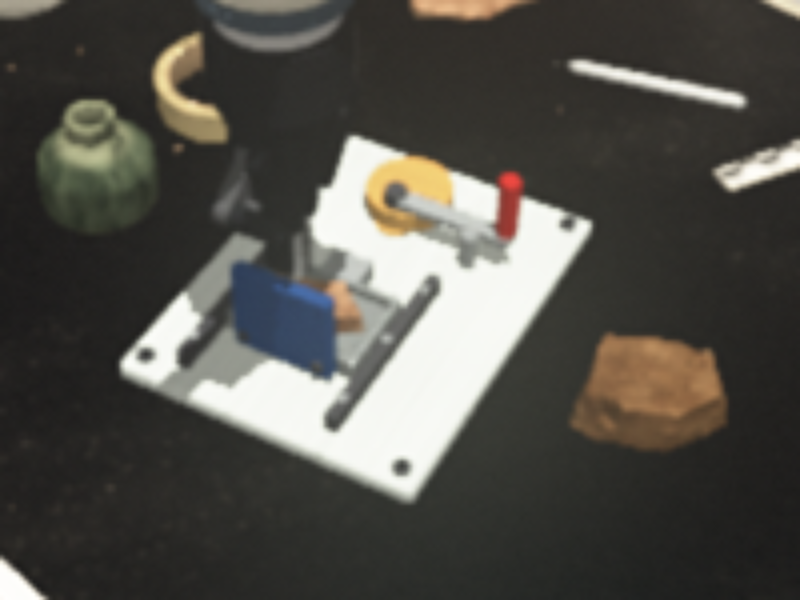

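```bash
python3 - <<'E'
from h import *
for n in("top","scene"):
    c=capture(n);im=c["color"].astype(int);P=cloud(c)
    b=(im[...,2]>60)&(im[...,0]<60)&(im[...,1]<80)&(im[...,2]-im[...,0]>30);b[:190]=0;b[255:]=0;b[:,:270]=0;b[:,350:]=0
    v,u=np.where(b);p=P[b];q=p[:,:2]-O;f=np.c_[q@ex,q@ey,p[:,2]]
    print(n,len(f),u.min(),u.max(),v.min(),v.max(),np.percentile(f,[2,25,50,75,98],axis=0).round(1))
    pr=lambda p:cv2.projectPoints(np.array([p],float),np.array(c["rvec"],float),np.array(c["tvec"],float),np.array([[c["fx"],0,c["cx"]],[0,c["fy"],c["cy"]],[0,0,1.]]),None)[0].ravel().round(1)
    print('tcp',pr(sense()["eef_pos"]),'plate',pr(W(-75,0,58)),pr(W(-75,32,76)),pr(W(-75,-32,76)))
E
```

```text
Traceback (most recent call last):
ValueError: zero-size array to reduction operation minimum which has no identity
```

```bash
python3 - <<'E'
from h import *
s=sense();print(s["eef_pos"],s["force"])
for n in("scene","top"):
    c=capture(n);P=cloud(c);K=np.array([[c["fx"],0,c["cx"]],[0,c["fy"],c["cy"]],[0,0,1.]])
    pr=lambda p:cv2.projectPoints(np.array([p],float),np.array(c["rvec"],float),np.array(c["tvec"],float),K,None)[0].ravel().round(1)
    print('tcp',pr(s["eef_pos"]),'plate',pr(W(-75,0,58)),pr(W(-75,32,76)),pr(W(-75,-32,76)),'cam at',-cv2.Rodrigues(np.array(c["rvec"],float))[0].T@np.array(c["tvec"],float).ravel())
    if n=="scene":
        f=P-[*O,0];F=np.stack([f[...,0]*ex[0]+f[...,1]*ex[1],f[...,0]*ey[0]+f[...,1]*ey[1],f[...,2]],-1)
        for r in range(204,226,2):print(r,[tuple(F[r,q].round().astype(int)) for q in range(294,314,2)])
    else: print(n)
E
```

```text
[461.26060428  57.31157495  58.14339659] [-0.18798568 -0.49499015 -0.31624353]
tcp [302.3 223.8] plate [299.4 227.4] [286.7 216.6] [311.8 226.8] cam at [  19.21689023 -420.79682951  731.04955772]
204 [(np.int64(-109), np.int64(-13), np.int64(163)), (np.int64(-101), np.int64(-12), np.int64(156)), (np.int64(-82), np.int64(-4), np.int64(136)), (np.int64(-80), np.int64(-8), np.int64(136)), (np.int64(-76), np.int64(-11), np.int64(135)), (np.int64(-69), np.int64(-11), np.int64(129)), (np.int64(-63), np.int64(-12), np.int64(124)), (np.int64(-49), np.int64(-8), np.int64(111)), (np.int64(42), np.int64(43), np.int64(12)), (np.int64(44), np.int64(38), np.int64(13))]
206 [(np.int64(-108), np.int64(-12), np.int64(157)), (np.int64(-100), np.int64(-12), np.int64(149)), (np.int64(-95), np.int64(-13), np.int64(145)), (np.int64(-87), np.int64(-12), np.int64(139)), (np.int64(-75), np.int64(-10), np.int64(128)), (np.int64(-72), np.int64(-12), np.int64(126)), (np.int64(-64), np.int64(-13), np.int64(120)), (np.int64(-48), np.int64(-8), np.int64(104)), (np.int64(32), np.int64(37), np.int64(17)), (np.int64(
[... 3571 characters left out ...]
, np.int64(-19), np.int64(78)), (np.int64(-31), np.int64(-1), np.int64(35)), (np.int64(-28), np.int64(-4), np.int64(34))]
224 [(np.int64(-76), np.int64(13), np.int64(63)), (np.int64(-74), np.int64(9), np.int64(63)), (np.int64(-74), np.int64(4), np.int64(66)), (np.int64(-74), np.int64(-1), np.int64(68)), (np.int64(-75), np.int64(-7), np.int64(72)), (np.int64(-75), np.int64(-12), np.int64(75)), (np.int64(-75), np.int64(-18), np.int64(78)), (np.int64(-74), np.int64(-22), np.int64(79)), (np.int64(-70), np.int64(-25), np.int64(76)), (np.int64(-68), np.int64(-28), np.int64(76))]
tcp [320.3 226. ] plate [321.7 231.5] [307.3 234.7] [336.  227.7] cam at [ 409.18386099   51.31486815 1125.80194228]
top
```

The depth data show the real fingertips ending at z of about 85, above the plate's top at 76, although the TCP reads 58. So the tips sit about 27 mm higher than the reported TCP, and the push passed over the plate without touching it. I back off and go lower, checking the tip height against the depth data.

>>> arm_command(
  rows=[
    [[0,0,-0.05,0,0,0],[0,-0.1,-0.05,0,0,0],[0,-0.2,-0.05,0,0,0],[0,-0.27,-0.05,0,0,0],[0,-0.27,0,0,0,0],[0,-0.27,0.07,0,0,0],[0,-0.27,0.13,0,0,0],[0,-0.27,0.13,0,0,0],[0,-0.27,0.13,0,0,0]],
  ],
)

```text
time: 13.47
eef_pos: [408.5, 44.3, 31.2]
eef_rot: [[-0.243, 0.97, -0.002], [0.97, 0.243, 0.0], [0.001, -0.002, -1.0]]
force: [0.4, -0.2, -0.3]
width: -0.1
gripper_force: 0.0
```

```bash
cat > tip.py <<'E'
from h import *
s=sense();q=np.array(s["eef_pos"])[:2]-O;print('tcp',q@ex,q@ey,s["eef_pos"][2],s["force"],s["width"],s["time"])
c=capture("scene");P=cloud(c);f=P-[*O,0];F=np.stack([f[...,0]*ex[0]+f[...,1]*ex[1],f[...,0]*ey[0]+f[...,1]*ey[1],f[...,2]],-1)
t=np.array([q@ex,q@ey]);im=c["color"].astype(int)
g=(abs(F[...,0]-t[0])<22)&(abs(F[...,1]-t[1])<20)&(F[...,2]>16)&(F[...,2]<140)&(im[...,2]-im[...,0]<25)
z=F[g];print(len(z),'z pct',np.percentile(z[:,2],[0,2,5,20]).round(1)); low=z[z[:,2]<np.percentile(z[:,2],25)];print('low part x',np.percentile(low[:,0],[2,98]).round(1),'y',np.percentile(low[:,1],[2,98]).round(1))
E
python3 tip.py; python3 look.py a8
```

```text
tcp -116.97089223449403 0.25963079601021205 31.220134273445645 [ 0.37655784 -0.24094037 -0.27049687] -0.1468901489189343 13.4667
330 z pct [16.1 59.8 63.1 76.8]
low part x [-130.  -109.4] y [-12.1   5. ]
13.5167 [409.   44.3  32.1] [0.61259029 0.3506471  0.72213449]
top 12 handle fixture [ 57.1999731  -73.54220844] r 73.5954928829687 cam -0.038055358288901386
scene 24 handle fixture [ 55.03115017 -76.80668694] r 76.96724385853916 cam -0.06460290821886683
scene blue x [-75.5 -74.1 -72.5]
```

View pics/a8s.png

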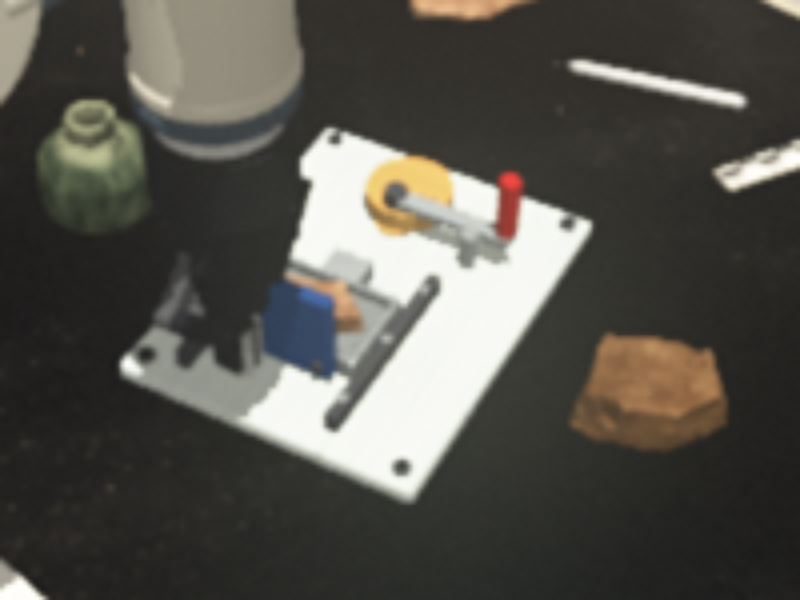

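The crop shows the fingers behind the plate at (225,340), with the tips at z of about 60, well below the plate's top. Now I push.

>>> arm_command(
  rows=[
    [[0,0.05,0,0,0,0],[0,0.1,0,0,0,0],[0,0.12,0,0,0,0],[0,0.13,0,0,0,0],[0,0.14,0,0,0,0],[0,0.15,0,0,0,0],[0,0.16,0,0,0,0],[0,0.17,0,0,0,0],[0,0.18,0,0,0,0],[0,0.19,0,0,0,0],[0,0.2,0,0,0,0],[0,0.21,0,0,0,0],[0,0.22,0,0,0,0],[0,0.22,0,0,0,0]],
  ],
)

```text
time: 14.78
eef_pos: [452.0, 55.0, 32.1]
eef_rot: [[-0.243, 0.97, 0.0], [0.97, 0.243, 0.0], [0.0, 0.0, -1.0]]
force: [-0.3, 0.1, 0.1]
width: -0.2
gripper_force: 0.0
```

```bash
python3 tip.py; python3 look.py a9
```

```text
tcp -72.11320627131695 0.08244225827691033 32.132205711232025 [-0.28408163  0.13606814  0.11512198] -0.16505403014960868 14.7833
318 z pct [16.3 23.7 58.3 73.5]
low part x [-85.2 -55.6] y [-15.3   9.9]
14.8333 [451.9  55.   32.1] [-0.58528049 -0.38809344 -0.4283397 ]
top 13 handle fixture [ 55.99847441 -73.04407606] r 73.15360042239851 cam -0.0547276383957751
scene 32 handle fixture [ 55.55131942 -77.41440698] r 77.54212511623001 cam -0.05740266504478475
scene blue x [-58.3 -56.7 -54.6]
```

>>> arm_command(
  rows=[
    [[0,0.01,0,0,0,0],[0,0.02,0,0,0,0],[0,0.03,0,0,0,0],[0,0.04,0,0,0,0],[0,0.05,0,0,0,0],[0,0.06,0,0,0,0],[0,0.07,0,0,0,0],[0,0.08,0,0,0,0],[0,0.09,0,0,0,0],[0,0.095,0,0,0,0],[0,0.1,0,0,0,0]],
  ],
)

```text
time: 15.85
eef_pos: [471.1, 59.8, 32.1]
eef_rot: [[-0.243, 0.97, -0.0], [0.97, 0.243, 0.0], [0.0, -0.0, -1.0]]
force: [-1.8, -0.7, -0.9]
width: -0.0
gripper_force: 1.0
```

>>> arm_command(
  rows=[
    [[0,0.004,0,0,0,0],[0,0.008,0,0,0,0],[0,0.008,0,0,0,0]],
  ],
)

```text
time: 16.1
eef_pos: [472.6, 60.2, 32.1]
eef_rot: [[-0.243, 0.97, 0.0], [0.97, 0.243, 0.0], [0.0, 0.0, -1.0]]
force: [-2.7, 0.8, -0.5]
width: 0.1
gripper_force: 0.6
```

```bash
python3 tip.py; python3 look.py b1
```

```text
tcp -50.883107246385606 0.0800396588769203 32.06879035847332 [-2.71642978  0.7945279  -0.54122982] 0.11708364774342224 16.1
314 z pct [16.  21.8 39.  72.6]
low part x [-64.3 -34.4] y [-18.2  17.9]
16.15 [472.7  60.2  32.1] [-1.22534596  0.22855337 -0.40779211]
top 10 handle fixture [ 54.13465152 -72.78498977] r 73.0209356905652 cam -0.08041083003478255
scene 37 handle fixture [ 55.83370704 -76.70382165] r 76.8168878140504 cam -0.05426330581522043
scene blue x [-37.1 -35.7 -33.3]
```

Travel is about 38.3 mm so far. I creep on until the end stop pushes back.

>>> arm_command(
  rows=[
    [[0,0.004,0,0,0,0],[0,0.006,0,0,0,0],[0,0.006,0,0,0,0]],
  ],
)

```text
time: 16.5
eef_pos: [473.5, 60.4, 32.2]
eef_rot: [[-0.243, 0.97, -0.001], [0.97, 0.243, -0.0], [0.0, -0.001, -1.0]]
force: [-3.1, -1.0, -0.2]
width: 0.1
gripper_force: 1.8
```

>>> arm_command(
  rows=[
    [[0,0.004,0,0,0,0],[0,0.006,0,0,0,0],[0,0.006,0,0,0,0]],
  ],
)

```text
time: 16.75
eef_pos: [473.5, 60.4, 32.2]
eef_rot: [[-0.243, 0.97, -0.003], [0.97, 0.243, -0.001], [0.0, -0.003, -1.0]]
force: [-9.2, -2.0, 3.9]
width: 0.1
gripper_force: 4.7
```

The tool has stalled and the force is up to 9 N, so the slide is at its end stop. I back off, rise and check.

>>> arm_command(
  rows=[
    [[0,-0.01,0,0,0,0],[0,-0.06,0,0,0,0],[0,-0.16,0,0,0,0],[0,-0.2,0,0,0,0],[0,-0.2,-0.2,0,0,0],[0,-0.2,-0.4,0,0,0],[0,-0.2,-0.6,0,0,0],[0,-0.2,-0.8,0,0,0],[0,-0.2,-0.8,0,0,0],[0,-0.2,-0.8,0,0,0]],
  ],
)

```text
time: 17.58
eef_pos: [438.0, 51.1, 195.9]
eef_rot: [[-0.243, 0.97, 0.008], [0.97, 0.243, 0.0], [-0.002, 0.008, -1.0]]
force: [0.1, -0.1, -0.7]
width: -0.1
gripper_force: 0.0
```

```bash
python3 look.py b2; python3 - <<'E'
from h import *
for n in("top","scene"):
    c=capture(n)
    for k,z in dict(tray_floor=20,sherd=20,ink_bottle=0,pebble=0,tape_roll=0).items():
        for m in mark_of(k,n)[:2]: print(n,k,round(m["p"],2),ray_z(c,np.array(m["position"])*[640,400],z).round(1))
E
```

```text
17.5833 [438.   51.1 195.9] [ 0.1317743  -0.05529663 -0.65515474]
top 11 handle fixture [ 54.91052478 -72.77634577] r 72.95409009685523 cam -0.06981942410886499
scene 43 handle fixture [ 56.027967   -76.85615429] r 76.9587259374838 cam -0.051635452065152077
scene blue x [-36.5 -34.8 -33.1]
top tray_floor 0.83 [521.4  73.7  20. ]
top sherd 0.81 [ 419.8 -196.5   20. ]
top sherd 0.65 [362.7 243.9  20. ]
top ink_bottle 0.92 [474.9 245.    0. ]
top pebble 0.68 [ 563.2 -121.9    0. ]
top tape_roll 0.85 [592.  256.9   0. ]
scene tray_floor 0.98 [521.5  66.9  20. ]
scene tray_floor 0.33 [594.2 108.8  20. ]
scene sherd 0.81 [ 345.3 -125.7   20. ]
scene sherd 0.58 [533.1  76.7  20. ]
scene ink_bottle 0.93 [482.6 253.6   0. ]
scene pebble 0.69 [669.6  66.9   0. ]
scene pebble 0.63 [ 580.3 -105.9    0. ]
scene tape_roll 0.66 [605.5 266.1   0. ]
```

View pics/b2s.png

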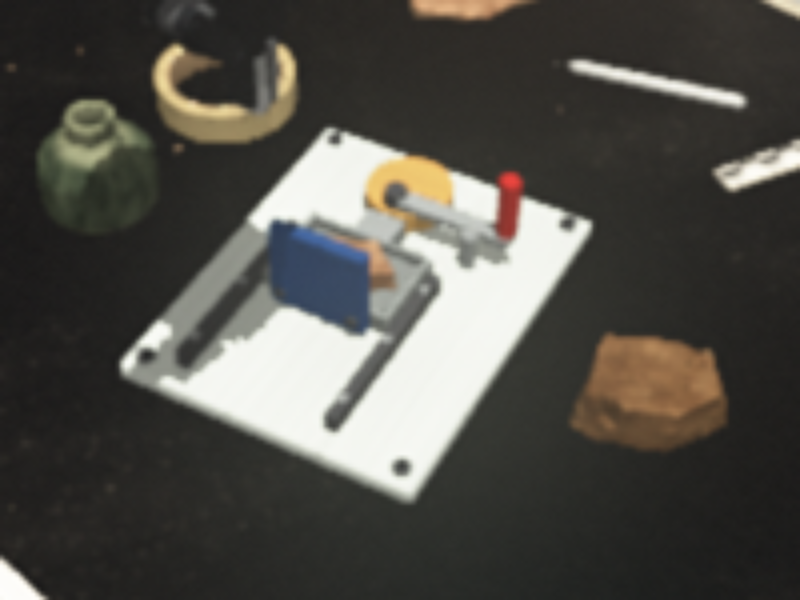

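The slide is home: the blue plate is at (320,275) and has moved about 39 mm to its stop. The lever is at the pin, the sherd is in its tray, the bystanders have not moved and the arm is clear.

```bash
python3 -c "
from workcell import *
print(hand_in())"
```

```text
the job is handed in; nothing more can be done
None
```

I handed the job in with the lever at its stop pin, the slide home against its end stop (about 39 mm measured), the sherd in its tray, the bystanders unmoved and the arm clear; my first slide push passed over the plate without touching it, because the fingertips sit about 27 mm above the reported TCP, so I repeated it lower, and the hand-in returned no verdict.

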